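# Work the jammed wedge out of the glue-up jig

## Robot

A 6-joint arm with a two-finger parallel gripper is mounted at the origin on a cart in front of the work surface, level with it; the furniture and walls round the work are solid. World frame = base frame: x ahead of the robot, y to its left, z up, the work surface at z = 0. Lengths are in m, angles in degrees, forces in N, time in s.
With the tool pointing down it reaches from about 0.3 to 0.75 m from the base axis. Payload 8.5 kg.
Tool frame: the origin (TCP) lies at the very end of the fingers, on their centre line; the grasp point (between the pads) lies 19 mm behind it; z points along the fingers, y is the line along which they close (so a half turn about z gives the same grasp; the last joint's range is limited). The gripper opens to 85 mm and grips with 20 to 120 N. Pads are 22 mm wide; open, the fingers measure 114 mm over their backs; the gripper's body (76 mm by 85 mm) begins 54 mm behind the grasp point. The pads swing forward as they close: fully open they stand 13 mm farther back than shut.
Start: joints at [51.434, 21.807, 74.336, -0, 83.858, -12.336], TCP at [0.243, 0.493, 0.231] pointing down, gripper open.
Joint ranges: [-178.18, 178.18], [-50.72, 133.34], [12.68, 142.11], [-81.47, 261.47], [9.98, 163.14], [-165.26, 165.26]. Speed limits (degrees/s): [136.94, 136.94, 180, 180, 180, 180].

## Interface

Orientations are given as a 3x3 rotation matrix whose columns are the frame's x, y, z axes.
In Python, from rig import env, optics, spotter gives the robot as it stands.
- The arm moves only by the shell command python3 -m crank 'ROWS' [FORCE]. ROWS is JSON, one flat list of numbers, 5 for each row, row after row: the finger opening in cm, from 0 to 8.54, then the shift along the tool's x, y, z in cm, then the turn about the tool's z in rad. A call has exactly 8 rows; each row shifts and turns the commanded pose from where the row before left it, along the tool's axes as they then stand; what a row does not reach is not made up. A row lasts 1/12 s, in which the tool goes at most 41.7 mm and 7.16 degrees, less where a joint would pass 70% of its speed; a pose out of reach is approached as far as the arm can. A call is refused whole if a number of a shift passes 4.17 or a number of a turn 0.125, either way. A call with a gripper value outside its range is refused whole. The fingers move at their own pace and stop on an object; FORCE is the grip in N (left out, the last holds). Time passes only in rows, so rows that do not move let the fingers close, or fill a call up. It gives the time, the measured TCP pose, the force, the opening and the grip force at its end, in the units of the state.
- env.observe(): the state, without advancing time (a new reading comes with each control period).
- optics.get_image(name): name is "scene" or "top"; returns a dict with "color" (480x640x3 uint8, red, green, blue), "intrinsics" (3x3 intrinsics, pixels), "distortion" ([k1, k2, p1, p2, k3] as OpenCV has them; the pictures are not rectified), "pose" (4x4, takes a point from camera to world coordinates). Camera axes: x right, y up, looking along -z (the intrinsics and any distortion apply to the point x, -y, -z); pixel columns grow to the right and rows downward; lengths in m; the calibration is good to about 2 mm. A picture is of the moment at which its call begins. There is no depth.
- env.close_job(): hands the job in; it is judged then, once.
Trained networks look in a picture, given as the dict that the camera call returned (one of the last four; its "shot" number tells which), for a name from the list of things; names that differ only in an ending like _2 or _b are one class to them, and where a whole thing is asked for, a point or a joint stands for the part that bears it (a point fixed in the world has none). Each returns a list of dicts, best first, with "score" (0 to 1); they miss things now and then, are a little off and sometimes report something else, mostly with a low value. They report only what shows in the picture. A call takes as long as a camera call.
- spotter.look_for(picture, query): "at" ([column, row] as shares, 0 to 1, of the picture: columns of its width, rows of its height, amid what is visible of it).
The state is a dict: "time_s": time; "q": joint angles; "qvel": joint speeds; "joint_efforts": joint torques, N m; "position": TCP position; "tool_rot": TCP orientation; "ft_force": force on the tool from outside, world axes, zero at the start; "wrist_torque": the same for the moment, N m; "grip_width": finger opening in m; "gripper_force": force on a finger pad.
Only numpy, scipy, OpenCV 4.12 (cv2) and the standard library are available. Lean on these libraries where they do the work, as an engineer would, in place of code of your own. Each camera call takes 0.05 s, during which the arm holds its last target. There are 200 camera calls.

## Task

The red-gripped wooden wedge is jammed in the glue-up jig: holding it by its red grip, pull it to one side until that cheek has given way all it will (about 20 mm), then as far to the other side, bring it back to the middle and slide it straight out along the base through the open end. Then lay it flat in the blue tray, grip upward, and let go. Keep your fingers off the jig itself, and leave the spare wedge with the yellow grip where it lies.

Things in the scene. Friction and masses are not known exactly. Their poses are not given: they have to be found in the camera images.
- wedge_grip (a point): Grasp point of the jammed wedge: mid-thickness of its upright red grip (14 mm thick along y, 40 mm long along x, top 18 mm above the point). The pale wedge under it is 16 mm high, up to 44 mm wide, its underside 48 mm below the point; x towards its nose (48 mm ahead; tail 63 mm behind), z up. 0.12 kg. In the jig the point is 58 mm above the worktop.
- jig: Fixed jig: 34 mm high (back stop 42). Origin on the worktop; the grip starts at x = -8 mm, y = 0; open end -x. A stiff metal-topped cheek at +y and -y (waxed, yields at 5 N, stays put, travel 20 mm outward) has a tooth and lip that hold the wedge in. Move wedge 18-20 mm to +y, then 18-20 mm to -y of y = 0, return to y = 0 (within 3 mm): it slides free to -x, clear of the cheeks after 95 mm.
- tray: Blue open tray fixed to the worktop, 170 x 110 mm (x, y) outside, 28 mm high, walls and floor 4 mm. Origin under its centre on the worktop, z up, long side along x. A wedge lying flat on its floor has its grip point 52 mm above the worktop.
- spare: Bystander: the loose spare wedge, same shape and size with a yellow grip, lying on the worktop. Origin on its underside, 8 mm towards the nose from the middle of its grip; x towards its nose, z up.

How it is judged (in metres and radians):
On the way:
1. the wedge slides out through the open end, low along the base: its grip 48 to 128 mm to -x of the jig's origin, within 30 mm of the middle line and raised no more than 20 mm (x of wedge_grip in the frame of jig between -0.128 and -0.048 m and y of wedge_grip in the frame of jig between -0.03 and 0.03 m and z of wedge_grip in the frame of jig below 0.078 m), for 0.1 s.
At the end, for the whole second after the job is handed in: The red-gripped wedge lies flat in the blue tray, grip upward within about 10 degrees, its grip point no more than 60 mm above the worktop and within 50 mm (tray x) and 40 mm (tray y) of the tray's middle (x of wedge_grip in the frame of tray between -0.05 and 0.05 m and y of wedge_grip in the frame of tray between -0.04 and 0.04 m and z of wedge_grip in the frame of tray below 0.06 m and angle between wedge_grip's own z axis and vertical below 0.17 rad); the robot touches nothing.
It fails at once if the fingers press on the jig or its cheeks with more than 5 N (contact force between the fingers and jig above 5 N).
It fails at once if the spare wedge is moved more than 15 mm (distance of spare from where it was at the start of the episode above 0.015 m).
It also fails if it takes over 45 s, if anything falls off the work surface, if the arm or the gripper's body presses on something with over 40 N, if the wrist force passes 120 N, or if a joint passes its speed limit or range.

## Working session

There is one attempt and no reset: what is moved stays moved. The work goes in short steps, Python scripts to look and compute and a shell command to move; the robot and the scene stay as the last step left them, time stands still between calls to the robot, and variables do not carry over. Pictures are saved under pics/ and viewed, at most 10 in all, crops included, and the job is handed in when it is done.

```bash
ls; mkdir -p pics; cat > h.py <<'E'
import numpy as np, cv2
from rig import env, optics, spotter
def ray(p,at):
    h,w=p["color"].shape[:2]
    uv=np.array([[[at[0]*w,at[1]*h]]],float)
    n=cv2.undistortPoints(uv,np.array(p["intrinsics"],float),np.array(p["distortion"],float))[0,0]
    T=np.array(p["pose"]); d=T[:3,:3]@np.array([n[0],-n[1],-1.0])
    return T[:3,3],d
def onz(p,at,z):
    o,d=ray(p,at); return o+d*(z-o[2])/d[2]
def proj(p,X):
    T=np.array(p["pose"]); c=(np.asarray(X,float)-T[:3,3])@T[:3,:3]
    c=c*[1,-1,-1]
    return cv2.projectPoints(c.reshape(-1,1,3),np.zeros(3),np.zeros(3),np.array(p["intrinsics"],float),np.array(p["distortion"],float))[0].reshape(-1,2)
def tri(rs):
    A=np.zeros((3,3));b=np.zeros(3)
    for o,d in rs:
        d=d/np.linalg.norm(d);M=np.eye(3)-np.outer(d,d);A+=M;b+=M@o
    return np.linalg.solve(A,b)
E
python3 - <<'E'
from h import *
for n in ["scene","top"]:
    p=optics.get_image(n); cv2.imwrite(f"pics/{n}0.png",p["color"][:,:,::-1])
    print(n,np.round(p["pose"],3).tolist())
    for q,z in [("wedge_grip",.058),("jig",.03),("tray",.02),("spare",.02)]:
        for r in spotter.look_for(p,q)[:2]: print(q,round(r["score"],2),(np.array(r["at"])*[640,480]).round(),onz(p,r["at"],z).round(3))
s=env.observe(); print(s["time_s"],np.round(s["tool_rot"],3).tolist(),s["position"])
E
```

```text
pics
scene [[0.968, 0.215, -0.132, 0.44], [-0.252, 0.818, -0.518, -0.563], [-0.003, 0.534, 0.845, 0.956], [0.0, 0.0, 0.0, 1.0]]
wedge_grip 0.72 [260. 184.] [0.506 0.156 0.058]
jig 0.69 [252. 178.] [0.493 0.199 0.03 ]
tray 0.56 [309. 379.] [ 0.506 -0.278  0.02 ]
spare 0.69 [359. 273.] [ 0.658 -0.09   0.02 ]
top [[0.014, 0.984, -0.178, 0.359], [-1.0, 0.016, 0.008, -0.022], [0.011, 0.178, 0.984, 1.253], [0.0, 0.0, 0.0, 1.0]]
wedge_grip 0.67 [222. 268.] [0.499 0.172 0.058]
jig 0.84 [203. 273.] [0.493 0.216 0.03 ]
tray 0.84 [432. 270.] [ 0.506 -0.264  0.02 ]
0.5 [[-0.897, 0.442, -0.0], [0.442, 0.897, -0.0], [0.0, -0.0, -1.0]] [0.24305775 0.49332027 0.23128669]
```

View pics/scene0.png

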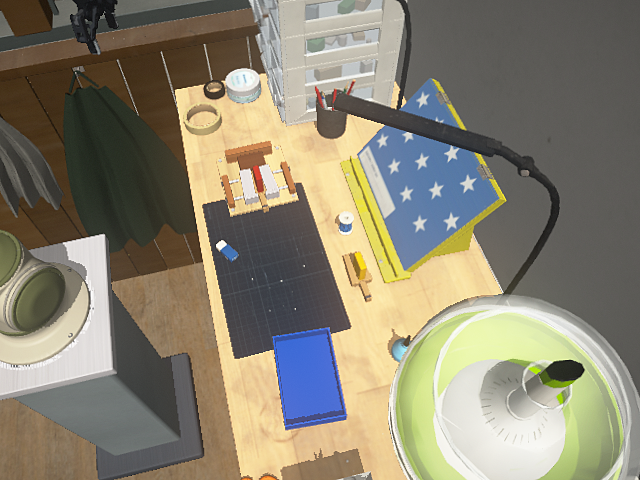

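View pics/top0.png

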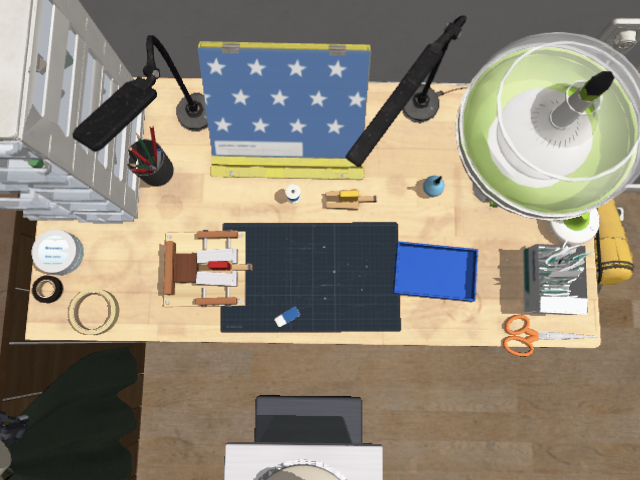

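The jig is at about (205,268) in the top view, back stop at its left (world +y) and open end to the right. The tray is at (436,271), and the spare, with its yellow grip, at (348,198). I'll zoom in for the precise axis.

```bash
python3 - <<'E'
import cv2,numpy as np
a=cv2.imread("pics/top0.png")[220:316,150:270]; b=cv2.imread("pics/scene0.png")[135:220,205:311]
a=cv2.resize(a,(750,600),interpolation=cv2.INTER_CUBIC); cv2.imwrite("pics/a.png",a)
E
```

```text
(no output)
```

View pics/a.png

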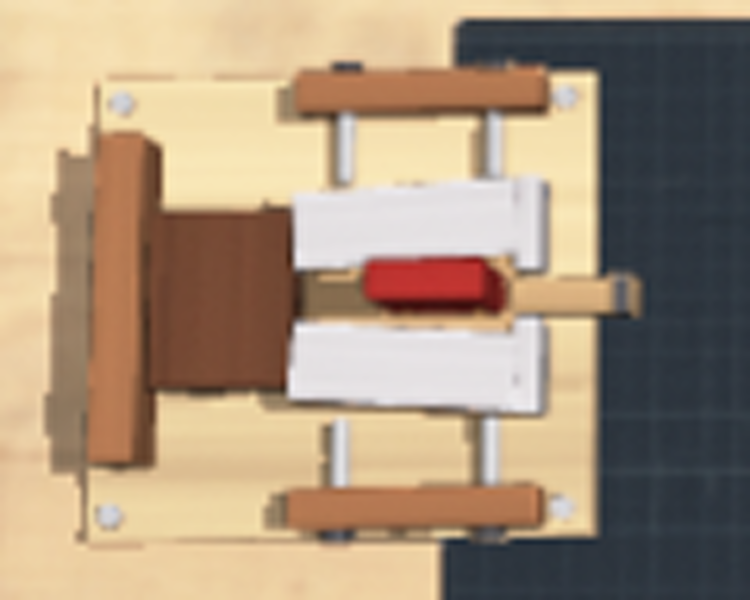

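The grip's top face spans (365–487, 257–303) in the crop. The cheeks lie above and below it, the tail sticks out to the right, and the base has corner screws.

```bash
python3 - <<'E'
from h import *
P={n:optics.get_image(n) for n in ["top","scene"]}
w=P["top"]; f=lambda c:np.array([150+c[0]/6.25-.4,220+c[1]/6.25-.4])/[640,480]
S=[onz(w,f(c),.012) for c in [(121,103),(565,97),(108,515),(562,507)]]
print(np.round(S,4)); 
for a,b in [(1,0),(3,2)]: d=S[a]-S[b]; print("ax",np.degrees(np.arctan2(d[1],d[0])))
for a,b in [(2,0),(3,1)]: d=S[a]-S[b]; print("cross",np.degrees(np.arctan2(d[1],d[0])))
C=[onz(w,f(c),.076) for c in [(365,257),(485,257),(489,300),(367,304)]]; print("griptop",np.round(C,4),np.mean(C,0))
# red blob silhouettes: fit box model in both views
from scipy.optimize import minimize
masks={}
for n,p in P.items():
    h=cv2.cvtColor(p["color"],cv2.COLOR_RGB2HSV); c=p["color"].astype(int)
    m=((c[:,:,0]>90)&(c[:,:,1]<70)&(c[:,:,2]<70)).astype(np.uint8)
    k,l,st,ce=cv2.connectedComponentsWithStats(m)
    t=[222,268] if n=="top" else [260,180]
    i=min(range(1,k),key=lambda i:np.hypot(*(ce[i]-t)) if st[i,4]>25 else 1e9); print(n,st[i],ce[i]); masks[n]=(l==i)
def cost(v):
    x,y,th,z=v; e=0
    c,s=np.cos(th),np.sin(th)
    B=np.array([[x+c*a-s*b,y+s*a+c*b,zz] for a in(-.02,.02) for b in(-.007,.007) for zz in(z+.018,z-.018)])
    for n,p in P.items():
        uv=proj(p,B); K=8
        hull=cv2.convexHull(((uv+.5)*K).astype(np.float32)).astype(np.int32)
        im=np.zeros((480*K,640*K),np.uint8)
        cv2.fillConvexPoly(im,hull,255); a=cv2.resize(im,(640,480),interpolation=cv2.INTER_AREA)/255.
        e+=np.abs(a-masks[n]).sum()
    return e
best=min((minimize(cost,[.5,.17,np.radians(t),.058],method="Nelder-Mead",options=dict(initial_simplex=np.array([.5,.17,np.radians(t),.058])+np.vstack([np.zeros(4),np.diag([.006,.006,.06,.006])]),maxiter=90)) for t in (86,90,94)),key=lambda r:r.fun)
print(best.fun,best.x.round(4),np.degrees(best.x[2]))
p=P["top"]
E
```

```text
[[0.5718 0.2952 0.012 ]
 [0.5763 0.1443 0.012 ]
 [0.4322 0.2911 0.012 ]
 [0.437  0.1399 0.012 ]]
ax -88.29497037881464
ax -88.18148161512568
cross -178.2901547442079
cross -178.16309382693976
griptop [[0.5119 0.1978 0.076 ]
 [0.5125 0.1594 0.076 ]
 [0.4986 0.1575 0.076 ]
 [0.4968 0.1964 0.076 ]] [0.50495182 0.17777998 0.076     ]
top [208 261  23   9 141] [219.30496454 264.58156028]
scene [251 166  12  26 111] [257.97297297 180.97297297]
147.09803921568627 [0.5052 0.1806 1.5851 0.0453] 90.82222655747913
```

```bash
python3 -m crank '[8.5,0,0,0,0.125, 8.5,0,0,0,0.125, 8.5,0,0,0,0.125, 8.5,0,0,0,0.125, 8.5,0,0,0,0.125, 8.5,0,0,0,0.125, 8.5,0,0,0,0.125, 8.5,0,0,0,0.125]' 80; python3 -m crank '[8.5,0,0,0,0.082, 8.5,0,0,0,0, 8.5,0,0,0,0, 8.5,0,0,0,0, 8.5,0,0,0,0, 8.5,0,0,0,0, 8.5,0,0,0,0, 8.5,0,0,0,0]'
cat >> h.py <<'E'
JA=np.radians(91.8); JX=np.array([np.cos(JA),np.sin(JA),0])
def go(t):
    s=env.observe(); R=np.array(s["tool_rot"]); d=np.array(t)-s["position"]
    print("t",round(s["time_s"],2),"pos",np.round(s["position"],4),"tool cm",np.round(R.T@d*100,2),"yaw x",np.degrees(np.arctan2(R[1,0],R[0,0])).round(2),"F",np.round(s["ft_force"],1),"w",round(s["grip_width"],4),"gf",np.round(s["gripper_force"],1))
E
python3 -c "
from h import *
go([.505,.178,.13])"
```

```text
time_s: 1.27
position: [0.2431, 0.4934, 0.2313]
tool_rot: [[-0.107, 0.994, -0.0], [0.994, 0.107, -0.0], [-0.0, -0.0, -1.0]]
ft_force: [0.2, -0.3, -0.1]
grip_width: 0.085
gripper_force: 0.0
time_s: 1.93
position: [0.2431, 0.4933, 0.2313]
tool_rot: [[-0.031, 1.0, 0.0], [1.0, 0.031, -0.0], [-0.0, -0.0, -1.0]]
ft_force: [-0.6, -0.7, 0.5]
grip_width: 0.0852
gripper_force: 0.0
t 1.93 pos [0.2431 0.4933 0.2313] tool cm [-32.34  25.19  10.13] yaw x 91.8 F [-0.6 -0.7  0.5] w 0.0852 gf 0.0
```

```bash
python3 -m crank '[8.5,-2.7,2.1,0,0, 8.5,-2.7,2.1,0,0, 8.5,-2.7,2.1,0,0, 8.5,-2.7,2.1,0,0, 8.5,-2.7,2.1,0,0, 8.5,-2.7,2.1,0,0, 8.5,-2.7,2.1,0,0, 8.5,-2.7,2.1,0,0]' 80; python3 -m crank '[8.5,-2.68,2.1,0,0, 8.5,-2.68,2.1,0,0, 8.5,-2.68,2.1,0,0, 8.5,-2.7,2.09,0,0, 8.5,0,0,2.5,0, 8.5,0,0,2.5,0, 8.5,0,0,2.5,0, 8.5,0,0,2.6,0]'
python3 - <<'E'
from h import *
go([.505,.178,.13])
im=[]
for n in ["top","scene"]:
    p=optics.get_image(n); c=p["color"][:,:,::-1]
    im.append(cv2.resize(c[210:320,150:270] if n=="top" else c[120:230,200:320],(400,366),interpolation=cv2.INTER_CUBIC))
cv2.imwrite("pics/b.png",np.hstack(im)); go([.505,.178,.047])
E
```

```text
time_s: 2.6
position: [0.4185, 0.2812, 0.2315]
tool_rot: [[-0.031, 1.0, 0.0], [1.0, 0.031, 0.0], [0.0, 0.0, -1.0]]
ft_force: [0.3, 0.3, 0.1]
grip_width: 0.0848
gripper_force: 0.0
time_s: 3.27
position: [0.505, 0.1776, 0.1294]
tool_rot: [[-0.031, 1.0, 0.001], [1.0, 0.031, 0.0], [0.0, 0.001, -1.0]]
ft_force: [0.3, 0.6, -0.4]
grip_width: 0.085
gripper_force: 0.0
t 3.27 pos [0.505  0.1776 0.1294] tool cm [ 0.04 -0.   -0.06] yaw x 91.77 F [ 0.3  0.6 -0.4] w 0.085 gf 0.0
t 3.37 pos [0.5031 0.1776 0.1271] tool cm [0.04 0.25 8.01] yaw x 91.78 F [ 0.8 -0.7  0.6] w 0.0851 gf 0.0
```

View pics/b.png

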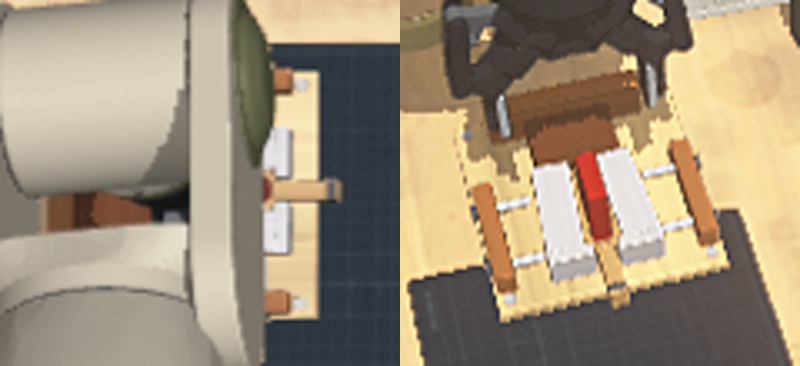

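```bash
python3 - <<'E'
from h import *
p=optics.get_image("scene"); s=env.observe()
print(proj(p,[np.array(s["position"])+[0,0,.013],[.505,.178,.076],[.505,.178,.058]]).round(1))
go([.505,.178,.047])
E
```

```text
[[253.6 150.7]
 [256.8 171.3]
 [257.6 176.5]]
t 3.42 pos [0.5043 0.1778 0.1295] tool cm [0.02 0.09 8.25] yaw x 91.78 F [ 0.6 -0.   0.2] w 0.0848 gf 0.0
```

```bash
python3 -m crank '[8.5,-0.1,0,2,0, 8.5,-0.1,0,2,0, 8.5,0,0,2,0, 8.5,0,0,2.3,0, 8.5,0,0,0,0, 8.5,0,0,0,0, 8.5,0,0,0,0, 8.5,0,0,0,0]' 80; python3 -c "
from h import *
go([.505,.176,.047])"
```

```text
time_s: 4.08
position: [0.506, 0.1761, 0.0493]
tool_rot: [[-0.031, 1.0, 0.003], [1.0, 0.031, 0.0], [0.0, 0.003, -1.0]]
ft_force: [0.7, -0.3, 0.7]
grip_width: 0.085
gripper_force: 0.0
t 4.08 pos [0.506  0.1761 0.0493] tool cm [-0.01 -0.1   0.23] yaw x 91.78 F [ 0.7 -0.3  0.7] w 0.085 gf 0.0
```

```bash
python3 -m crank '[6,0,0,0,0, 4,0,0,0,0, 3,0,0,0,0, 2,0,0,0,0, 0,0,0,0,0, 0,0,0,0,0, 0,0,0,0,0, 0,0,0,0,0]' 80;  python3 -m crank '[0,0,0,0,0, 0,0,0,0,0, 0,0,0,0,0, 0,0,0,0,0, 0,0,0,0,0, 0,0,0,0,0, 0,0,0,0,0, 0,0,0,0,0]' 80; python3 -c "
from h import *
go([.505,.176,.047])"
```

```text
time_s: 4.75
position: [0.5051, 0.1759, 0.0475]
tool_rot: [[-0.031, 1.0, 0.0], [1.0, 0.031, 0.0], [0.0, 0.0, -1.0]]
ft_force: [0.9, -0.1, 2.2]
grip_width: 0.0127
gripper_force: 78.3
time_s: 5.42
position: [0.5051, 0.1759, 0.0475]
tool_rot: [[-0.031, 1.0, 0.001], [1.0, 0.031, 0.0], [0.0, 0.001, -1.0]]
ft_force: [-0.1, -0.3, 5.5]
grip_width: 0.0128
gripper_force: 78.8
t 5.42 pos [0.5051 0.1759 0.0475] tool cm [ 0.01 -0.01  0.05] yaw x 91.77 F [-0.1 -0.3  5.5] w 0.0128 gf 78.8
```

```bash
python3 -m crank '[0,0,-0.3,0,0, 0,0,-0.3,0,0, 0,0,-0.3,0,0, 0,0,-0.3,0,0, 0,0,-0.3,0,0, 0,0,-0.3,0,0, 0,0,0,0,0, 0,0,0,0,0]' 80; python3 -c "
from h import *
go([.505,.176,.047])"
```

```text
time_s: 6.08
position: [0.4876, 0.1754, 0.0476]
tool_rot: [[-0.031, 1.0, 0.002], [1.0, 0.031, 0.0], [0.0, 0.002, -1.0]]
ft_force: [4.3, -0.2, 4.0]
grip_width: 0.0125
gripper_force: 78.7
t 6.08 pos [0.4876 0.1754 0.0476] tool cm [0.01 1.74 0.06] yaw x 91.78 F [ 4.3 -0.2  4. ] w 0.0125 gf 78.7
```

```bash
python3 -m crank '[0,0,-0.1,0,0, 0,0,-0.1,0,0, 0,0,0,0,0, 0,0,0,0,0, 0,0,0,0,0, 0,0,0,0,0, 0,0,0,0,0, 0,0,0,0,0]' 80; python3 -m crank '[0,0,-0.1,0,0, 0,0,-0.05,0,0, 0,0,0,0,0, 0,0,0,0,0, 0,0,0,0,0, 0,0,0,0,0, 0,0,0,0,0, 0,0,0,0,0]' 80; python3 -c "
from h import *
go([.505,.176,.047])"
```

```text
time_s: 6.75
position: [0.4857, 0.1753, 0.0475]
tool_rot: [[-0.031, 1.0, 0.002], [1.0, 0.031, 0.0], [0.0, 0.002, -1.0]]
ft_force: [4.8, -0.0, 3.1]
grip_width: 0.0128
gripper_force: 78.5
time_s: 7.42
position: [0.4849, 0.1753, 0.0476]
tool_rot: [[-0.031, 1.0, 0.003], [1.0, 0.031, 0.0], [0.0, 0.003, -1.0]]
ft_force: [7.7, -0.2, 0.9]
grip_width: 0.0129
gripper_force: 78.2
t 7.42 pos [0.4849 0.1753 0.0476] tool cm [0.01 2.01 0.07] yaw x 91.77 F [ 7.7 -0.2  0.9] w 0.0129 gf 78.2
```

```bash
python3 -m crank '[0,0,-0.1,0,0, 0,0,-0.1,0,0, 0,0,0,0,0, 0,0,0,0,0, 0,0,0,0,0, 0,0,0,0,0, 0,0,0,0,0, 0,0,0,0,0]' 80; python3 -c "
from h import *
go([.505,.176,.047])"
```

```text
time_s: 8.08
position: [0.4846, 0.1752, 0.0479]
tool_rot: [[-0.031, 1.0, 0.008], [1.0, 0.031, 0.001], [0.0, 0.008, -1.0]]
ft_force: [13.1, -0.4, -1.6]
grip_width: 0.0128
gripper_force: 78.3
t 8.08 pos [0.4846 0.1752 0.0479] tool cm [0.02 2.04 0.1 ] yaw x 91.75 F [13.1 -0.4 -1.6] w 0.0128 gf 78.3
```

```bash
python3 -m crank '[0,0,0.35,0,0, 0,0,0.4,0,0, 0,0,0.4,0,0, 0,0,0.4,0,0, 0,0,0.4,0,0, 0,0,0.4,0,0, 0,0,0,0,0, 0,0,0,0,0]' 80; python3 -m crank '[0,0,0.3,0,0, 0,0,0.3,0,0, 0,0,0.3,0,0, 0,0,0.3,0,0, 0,0,0.3,0,0, 0,0,0.3,0,0, 0,0,0.1,0,0, 0,0,0,0,0]' 80; python3 -c "
from h import *
go([.505,.176,.047])"
```

```text
time_s: 8.75
position: [0.5047, 0.176, 0.0475]
tool_rot: [[-0.031, 1.0, -0.001], [1.0, 0.031, 0.0], [0.0, -0.001, -1.0]]
ft_force: [0.7, 0.2, 6.7]
grip_width: 0.0127
gripper_force: 79.8
time_s: 9.42
position: [0.522, 0.1765, 0.0475]
tool_rot: [[-0.031, 0.999, -0.005], [1.0, 0.031, -0.0], [-0.0, -0.005, -1.0]]
ft_force: [-5.4, -1.0, 11.5]
grip_width: 0.0128
gripper_force: 80.6
t 9.42 pos [0.522  0.1765 0.0475] tool cm [-0.   -1.7   0.06] yaw x 91.8 F [-5.4 -1.  11.5] w 0.0128 gf 80.6
```

```bash
python3 -m crank '[0,0,0.1,-0.05,0, 0,0,0.1,0,0, 0,0,0.1,0,0, 0,0,0,0,0, 0,0,0,0,0, 0,0,0,0,0, 0,0,0,0,0, 0,0,0,0,0]' 80; python3 -m crank '[0,0,0.1,0,0, 0,0,0.1,0,0, 0,0,0,0,0, 0,0,0,0,0, 0,0,0,0,0, 0,0,0,0,0, 0,0,0,0,0, 0,0,0,0,0]' 80; python3 -c "
from h import *
go([.505,.176,.047])"
```

```text
time_s: 10.08
position: [0.5245, 0.1766, 0.0475]
tool_rot: [[-0.031, 0.999, -0.006], [1.0, 0.031, -0.0], [-0.0, -0.006, -1.0]]
ft_force: [-5.2, -1.0, 8.9]
grip_width: 0.013
gripper_force: 80.2
time_s: 10.75
position: [0.5262, 0.1767, 0.0476]
tool_rot: [[-0.032, 0.999, -0.007], [1.0, 0.032, -0.001], [-0.0, -0.007, -1.0]]
ft_force: [-5.7, -1.1, 10.2]
grip_width: 0.0132
gripper_force: 80.3
t 10.75 pos [0.5262 0.1767 0.0476] tool cm [-0.   -2.12  0.07] yaw x 91.81 F [-5.7 -1.1 10.2] w 0.0132 gf 80.3
```

```bash
python3 -m crank '[0,0,0.1,-0.05,0, 0,0,0.05,0,0, 0,0,0,0,0, 0,0,0,0,0, 0,0,0,0,0, 0,0,0,0,0, 0,0,0,0,0, 0,0,0,0,0]' 80; python3 -c "
from h import *
go([.505,.176,.047])"
```

```text
time_s: 11.42
position: [0.5264, 0.1767, 0.0477]
tool_rot: [[-0.032, 0.999, -0.01], [0.999, 0.032, -0.001], [-0.001, -0.01, -1.0]]
ft_force: [-11.0, -1.3, 10.8]
grip_width: 0.0128
gripper_force: 80.5
t 11.42 pos [0.5264 0.1767 0.0477] tool cm [-0.   -2.14  0.09] yaw x 91.81 F [-11.   -1.3  10.8] w 0.0128 gf 80.5
```

```bash
python3 -m crank '[0,0,-0.4,0,0, 0,0,-0.4,0,0, 0,0,-0.4,0,0, 0,0,-0.4,0,0, 0,0,-0.4,0,0, 0,0,-0.4,0,0, 0,0,-0.1,0,0, 0,0,0,0,0]' 80; python3 -m crank '[0,0,0,-0.05,0, 0,0,0,0,0, 0,0,0,0,0, 0,0,0,0,0, 0,0,0,0,0, 0,0,0,0,0, 0,0,0,0,0, 0,0,0,0,0]' 80; python3 -c "
from h import *
go([.5055,.176,.047])"
```

```text
time_s: 12.08
position: [0.5051, 0.1759, 0.0484]
tool_rot: [[-0.031, 1.0, -0.0], [1.0, 0.031, -0.0], [-0.0, -0.0, -1.0]]
ft_force: [0.2, -0.2, -1.0]
grip_width: 0.0127
gripper_force: 78.8
time_s: 12.75
position: [0.5055, 0.1759, 0.0488]
tool_rot: [[-0.031, 1.0, -0.0], [1.0, 0.031, 0.0], [0.0, -0.0, -1.0]]
ft_force: [-0.1, 0.9, -0.6]
grip_width: 0.0132
gripper_force: 78.8
t 12.75 pos [0.5055 0.1759 0.0488] tool cm [0.01 0.   0.18] yaw x 91.77 F [-0.1  0.9 -0.6] w 0.0132 gf 78.8
```

```bash
python3 -m crank '[0,-0.3,0,0.05,0, 0,-0.3,0,0,0, 0,-0.3,0,0,0, 0,-0.3,0,0,0, 0,-0.3,0,0,0, 0,-0.3,0,0,0, 0,0,0,0,0, 0,0,0,0,0]' 80; python3 -c "
from h import *
go([.5055,.176,.047])"
```

```text
time_s: 13.42
position: [0.506, 0.1578, 0.0484]
tool_rot: [[-0.031, 1.0, 0.0], [1.0, 0.031, 0.0], [0.0, 0.0, -1.0]]
ft_force: [-0.2, -0.3, -1.1]
grip_width: 0.0131
gripper_force: 78.8
t 13.42 pos [0.506  0.1578 0.0484] tool cm [1.83 0.   0.14] yaw x 91.76 F [-0.2 -0.3 -1.1] w 0.0131 gf 78.8
```

```bash
python3 -m crank '[0,-0.7,0,0,0, 0,-0.7,0,0,0, 0,-0.7,0,0,0, 0,-0.7,0,0,0, 0,-0.7,0,0,0, 0,-0.7,0,0,0, 0,-0.7,0,0,0, 0,-0.7,0,0,0]' 80; python3 -m crank '[0,-0.7,0,0,0, 0,-0.7,0,0,0, 0,-0.7,0,0,0, 0,-0.7,0,0,0, 0,-0.7,0,0,0, 0,-0.7,0,0,0, 0,0,0,0,0, 0,0,0,0,0]' 80; python3 - <<'E'
from h import *
go([.5055,.176,.047])
im=[]
for n in ["top","scene"]:
    p=optics.get_image(n); c=p["color"][:,:,::-1]
    im.append(cv2.resize(c[190:330,170:330] if n=="top" else c[120:260,180:340],(400,350),interpolation=cv2.INTER_CUBIC))
cv2.imwrite("pics/c.png",np.hstack(im))
p=optics.get_image("top")
r=spotter.look_for(p,"tray")[0]; print(r, onz(p,r["at"],.02))
# blue mask outline
c=p["color"].astype(int); m=((c[:,:,2]>110)&(c[:,:,0]<70)&(c[:,:,1]<110)).astype(np.uint8); m[:,:380]=0;m[:235]=0
k,l,st,ce=cv2.connectedComponentsWithStats(m); i=1+st[1:,4].argmax(); print(st[i],ce[i])
box=cv2.boxPoints(cv2.minAreaRect(np.argwhere(l==i)[:,::-1].astype(np.float32)))
for b in box: print(b, onz(p,b/[640,480],.028).round(4))
q=optics.get_image("scene"); r=spotter.look_for(q,"tray")[0]; print(r, onz(q,r["at"],.02))
E
```

```text
time_s: 14.08
position: [0.5077, 0.1012, 0.0483]
tool_rot: [[-0.031, 1.0, -0.0], [1.0, 0.031, -0.0], [-0.0, -0.0, -1.0]]
ft_force: [-0.3, 0.3, -1.2]
grip_width: 0.0129
gripper_force: 78.8
time_s: 14.75
position: [0.5091, 0.0597, 0.0483]
tool_rot: [[-0.03, 1.0, -0.0], [1.0, 0.03, 0.0], [0.0, -0.0, -1.0]]
ft_force: [0.6, -0.6, -0.6]
grip_width: 0.0125
gripper_force: 78.8
t 14.75 pos [0.5091 0.0597 0.0483] tool cm [11.64 -0.    0.13] yaw x 91.73 F [ 0.6 -0.6 -0.6] w 0.0125 gf 78.8
{'at': [0.6755, 0.5663], 'score': 0.56} [ 0.50298348 -0.26397845  0.02      ]
[ 394  242   83   59 3841] [433.97005988 271.71491799]
[392.49884 292.6548 ] [ 0.4573 -0.1788  0.028 ]
[397.5556  241.36462] [ 0.5655 -0.1902  0.028 ]
[478.89172 249.38367] [ 0.5511 -0.3615  0.028 ]
[473.83496 300.67383] [ 0.4433 -0.3474  0.028 ]
{'at': [0.4853, 0.7877], 'score': 0.77} [ 0.50810751 -0.27723544  0.02      ]
```

View pics/c.png

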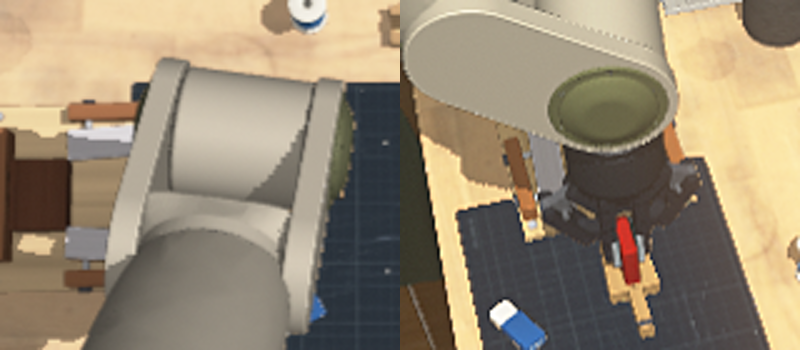

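The wedge is out of the jig and upright between the pads (scene crop, red grip at (627,245)). The base behind it is empty. The tray centre is about (0.504, -0.270) with its long axis at 94.8°. Before moving, I'll check how close the green lamp is.

```bash
python3 - <<'E'
from h import *
t=optics.get_image("top"); s=optics.get_image("scene")
for a,b in [((552,120),(522,395)),((598,85),(568,372))]:
    print(tri([ray(t,np.array(a)/[640,480]),ray(s,np.array(b)/[640,480])]).round(3))
for z in (.3,.4,.5): print(z,[onz(t,np.array(c)/[640,480],z).round(3) for c in [(458,125),(548,217),(500,195)]])
go([.5037,-.2625,.14])
E
```

```text
[ 0.762 -0.444  0.242]
[ 0.761 -0.458  0.387]
0.3 [array([ 0.722, -0.257,  0.3  ]), array([ 0.564, -0.402,  0.3  ]), array([ 0.601, -0.324,  0.3  ])]
0.4 [array([ 0.684, -0.233,  0.4  ]), array([ 0.543, -0.362,  0.4  ]), array([ 0.575, -0.293,  0.4  ])]
0.5 [array([ 0.646, -0.208,  0.5  ]), array([ 0.521, -0.323,  0.5  ]), array([ 0.55 , -0.261,  0.5  ])]
t 15.15 pos [0.509  0.0602 0.0483] tool cm [-32.24  -1.54  -9.17] yaw x 91.79 F [ 0.1  0.3 -1.3] w 0.0126 gf 78.8
```

```bash
python3 -m crank '[0,0,0,-1.5,0, 0,0,0,-2,0, 0,0,0,-2,0, 0,0,0,-1.5,0, 0,0,0,0,0, 0,-1,-0.1,0,0, 0,-1.7,-0.1,0,0, 0,-2,-0.1,0,0]' 80; python3 -m crank '[0,-2.5,-0.1,0,0, 0,-2.5,-0.1,0,0, 0,-2.5,-0.1,0,0, 0,-2.5,-0.1,0,0, 0,-2.5,-0.1,0,0, 0,-2.5,-0.1,0,0, 0,-2.5,-0.1,0,0, 0,-2.5,-0.1,0,0]' 80; python3 -m crank '[0,-2.5,-0.1,0,0, 0,-2.5,-0.1,0,0, 0,-1.5,-0.1,0,0, 0,-1,-0.14,0,0, 0,0,0,0,-0.026, 0,0,0,0,-0.026, 0,0,0,0,0, 0,0,0,0,0]' 80; python3 - <<'E'
from h import *
go([.5037,-.2625,.045])
im=[]
for n in ["top","scene"]:
    p=optics.get_image(n); c=p["color"][:,:,::-1]
    im.append(cv2.resize(c[200:340,360:520] if n=="top" else c[290:430,230:390],(400,350),interpolation=cv2.INTER_CUBIC))
cv2.imwrite("pics/d.png",np.hstack(im))
go([.5037,-.2625,.045])
E
```

```text
time_s: 15.82
position: [0.5066, 0.0125, 0.117]
tool_rot: [[-0.033, 0.999, -0.002], [0.999, 0.033, 0.0], [0.0, -0.002, -1.0]]
ft_force: [-0.3, -0.0, -0.6]
grip_width: 0.0129
gripper_force: 78.7
time_s: 16.48
position: [0.5047, -0.1888, 0.1167]
tool_rot: [[-0.031, 1.0, -0.002], [1.0, 0.031, 0.001], [0.001, -0.002, -1.0]]
ft_force: [0.2, -0.4, -0.3]
grip_width: 0.0131
gripper_force: 78.7
time_s: 17.15
position: [0.5034, -0.2618, 0.1178]
tool_rot: [[-0.083, 0.997, -0.001], [0.997, 0.083, 0.001], [0.001, -0.001, -1.0]]
ft_force: [-0.8, -0.2, -1.3]
grip_width: 0.0128
gripper_force: 78.7
t 17.15 pos [ 0.5034 -0.2618  0.1178] tool cm [-0.08  0.03  7.28] yaw x 94.74 F [-0.8 -0.2 -1.3] w 0.0128 gf 78.7
t 17.25 pos [ 0.5036 -0.2619  0.1181] tool cm [-0.07  0.01  7.31] yaw x 94.75 F [-0.3 -0.7 -0.9] w 0.0125 gf 78.7
```

View pics/d.png

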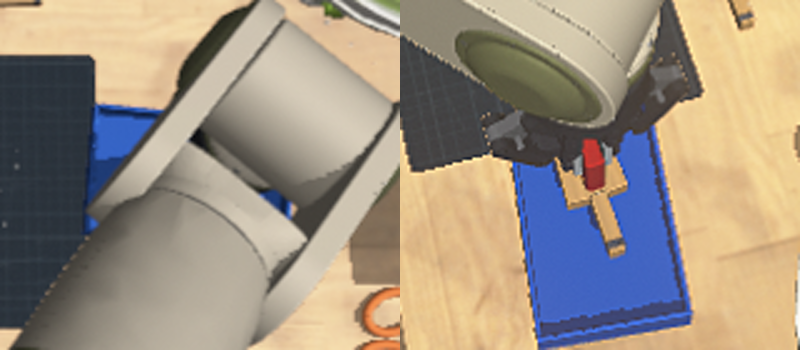

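The wedge hangs level above the tray, in line with its long side (grip at scene crop (593,165)). Now I lower it.

```bash
python3 -m crank '[0,0,0,1,0, 0,0,0,1.5,0, 0,0,0,1.5,0, 0,0,0,1.3,0, 0,0,0,1,0, 0,0,0,0.7,0, 0,0,0,0.3,0, 0,0,0,0,0]' 80; python3 -m crank '[0,0,0,0.1,0, 0,0,0,0.1,0, 0,0,0,0,0, 0,0,0,0,0, 0,0,0,0,0, 0,0,0,0,0, 0,0,0,0,0, 0,0,0,0,0]' 80;  python3 -c "
from h import *
go([.5037,-.2625,.0415])"
```

```text
time_s: 17.92
position: [0.5035, -0.2622, 0.0448]
tool_rot: [[-0.083, 0.997, -0.001], [0.997, 0.083, 0.001], [0.001, -0.001, -1.0]]
ft_force: [-0.5, 0.5, -0.6]
grip_width: 0.0126
gripper_force: 78.7
time_s: 18.58
position: [0.5037, -0.2623, 0.0434]
tool_rot: [[-0.083, 0.997, 0.0], [0.997, 0.083, -0.0], [-0.0, 0.0, -1.0]]
ft_force: [-0.4, -0.8, -0.8]
grip_width: 0.0125
gripper_force: 78.7
t 18.58 pos [ 0.5037 -0.2623  0.0434] tool cm [-0.02  0.    0.19] yaw x 94.76 F [-0.4 -0.8 -0.8] w 0.0125 gf 78.7
```

```bash
python3 -m crank '[0,0,0,0.1,0, 0,0,0,0.05,0, 0,0,0,0,0, 0,0,0,0,0, 0,0,0,0,0, 0,0,0,0,0, 0,0,0,0,0, 0,0,0,0,0]' 80;  python3 -c "
from h import *
go([.5037,-.2625,.0415])"
```

```text
time_s: 19.25
position: [0.5036, -0.2623, 0.0418]
tool_rot: [[-0.083, 0.997, -0.0], [0.997, 0.083, -0.0], [-0.0, -0.0, -1.0]]
ft_force: [0.8, 0.6, -1.1]
grip_width: 0.013
gripper_force: 78.7
t 19.25 pos [ 0.5036 -0.2623  0.0418] tool cm [-0.02  0.01  0.03] yaw x 94.76 F [ 0.8  0.6 -1.1] w 0.013 gf 78.7
```

```bash
python3 -m crank '[0,0,0,0.1,0, 0,0,0,0.05,0, 0,0,0,0,0, 0,0,0,0,0, 0,0,0,0,0, 0,0,0,0,0, 0,0,0,0,0, 0,0,0,0,0]' 80;  python3 -c "
from h import *
go([.5037,-.2625,.0415])"
```

```text
time_s: 19.92
position: [0.5038, -0.2624, 0.0415]
tool_rot: [[-0.083, 0.997, 0.001], [0.997, 0.083, -0.001], [-0.001, 0.001, -1.0]]
ft_force: [-2.4, 2.7, 9.7]
grip_width: 0.0127
gripper_force: 80.5
t 19.92 pos [ 0.5038 -0.2624  0.0415] tool cm [-0.   -0.01 -0.  ] yaw x 94.77 F [-2.4  2.7  9.7] w 0.0127 gf 80.5
```

Contact with the tray floor. I'll open partly, then retreat upward.

```bash
python3 -m crank '[1.5,0,0,-0.1,0, 2.5,0,0,0,0, 4,0,0,0,0, 5,0,0,0,0, 5,0,0,0,0, 5,0,0,0,0, 5,0,0,0,0, 5,0,0,0,0]' 20; python3 -m crank '[5,0,0,-1,0, 5,0,0,-2,0, 5,0,0,-2,0, 5,0,0,-2,0, 5,0,0,-2,0, 5,0,0,-2,0, 5,0,0,0,0, 5,0,0,0,0]'; python3 -m crank '[5,0,0,-2,0, 5,3,0,-1,0, 5,4,0,0,0, 5,4,0,0,0, 5,4,0,0,0, 5,4,0,0,0, 5,0,0,0,0, 5,0,0,0,0]'; python3 - <<'E'
from h import *
im=[]
for n in ["top","scene"]:
    p=optics.get_image(n); c=p["color"][:,:,::-1]
    r=spotter.look_for(p,"wedge_grip")[:1]; print(n,[(x["score"],onz(p,x["at"],.052).round(3)) for x in r])
    im.append(cv2.resize(c[200:340,360:520] if n=="top" else c[290:430,230:390],(400,350),interpolation=cv2.INTER_CUBIC))
cv2.imwrite("pics/e.png",np.hstack(im))
go([.5037,-.2625,.045])
E
```

```text
time_s: 20.58
position: [0.5036, -0.2623, 0.0413]
tool_rot: [[-0.083, 0.997, -0.0], [0.997, 0.083, 0.0], [0.0, -0.0, -1.0]]
ft_force: [-0.6, 0.3, -0.4]
grip_width: 0.0498
gripper_force: 0.0
time_s: 21.25
position: [0.5038, -0.2625, 0.1526]
tool_rot: [[-0.083, 0.997, 0.002], [0.997, 0.083, -0.002], [-0.002, 0.002, -1.0]]
ft_force: [-0.0, -0.0, -0.5]
grip_width: 0.05
gripper_force: 0.0
time_s: 21.92
position: [0.4873, -0.0712, 0.1808]
tool_rot: [[-0.086, 0.996, -0.001], [0.996, 0.086, 0.0], [0.001, -0.001, -1.0]]
ft_force: [-0.7, -1.7, 0.2]
grip_width: 0.0497
gripper_force: 0.0
top [(0.85, array([ 0.492, -0.246,  0.052]))]
scene [(0.84, array([ 0.502, -0.268,  0.052]))]
t 22.12 pos [ 0.488  -0.0741  0.1809] tool cm [-18.91   0.04  13.59] yaw x 94.67 F [-0.3  0.4  0.8] w 0.0503 gf 0.0
```

View pics/e.png

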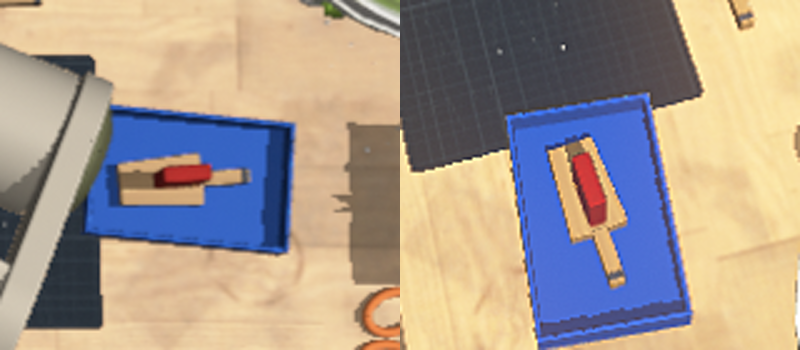

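The wedge lies flat in the middle of the tray, grip up (top crop (184,176), scene crop (590,188)). The gripper is clear, so I'm handing in the job.

```bash
python3 -c "
from rig import env
print(env.close_job())"
```

```text
the job is handed in; nothing more can be done
None
```

The red-gripped wedge was worked free, slid out through the jig's open end and laid flat in the blue tray, grip up; the job is handed in at about 22 s, though the hand-in call returned no verdict.

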